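# Carry the vanity tray with a loose perfume bottle over the drawer unit

### The arm

A 6-joint arm with a two-finger parallel gripper is mounted at the origin on the work surface. World frame = base frame: x ahead of the robot, y to its left, z up, the work surface at z = 0. Lengths are in m, angles in rad, forces in N, time in s.
With the tool pointing down it reaches from about 0.325 to 0.925 m from the base axis. Payload 3.1 kg.
Tool frame: the origin (TCP) lies between the finger pads, 19 mm behind the fingertips; this is the grasp point; z points along the fingers, y is the line along which they close (so a half turn about z gives the same grasp; the last joint's range is limited). The gripper opens to 85 mm and grips with 20 to 120 N. Pads are 22 mm wide; open, the fingers measure 114 mm over their backs; the gripper's body (76 mm by 85 mm) begins 54 mm behind the grasp point. The pads swing forward as they close: fully open they stand 13 mm farther back than shut.
Start: joints at [-1.305, 0.217, 1.613, -0, 1.311, -0.112], TCP at [0.231, -0.581, 0.25] pointing down, gripper open.
Joint ranges: [-2.75, 2.75], [-0.78, 2.1], [0.31, 2.55], [-1.13, 4.27], [0.13, 2.63], [-2.58, 2.58]. Speed limits (rad/s): [2.79, 2.79, 3.14, 3.14, 3.14, 3.14].

### API

Orientations are given as a unit quaternion [x, y, z, w].
In Python, from bench import status, imaging, manip gives the robot as it stands.
- The arm moves only by the tool apply_moves, never from a script. Its argument "moves" is a list of rows, each an object with "hand": the finger opening in mm, from 0 to 85.4; "xyz": the shift along the tool's x, y, z in mm, a list of three; "turn": the turn, a rotation vector about the tool's x, y, z in degrees, a list of three. A call has 1 to 5 rows; each row is the pose to reach, as a shift and turn from the pose commanded when the call began, along the tool's axes at that moment; what a row does not reach only later rows make up. A row lasts 1/12 s, in which the tool goes at most 41.7 mm and 7.16 degrees, less where a joint would pass 70% of its speed; a pose out of reach is approached as far as the arm can. A call with a gripper value outside its range is refused whole. The fingers move at their own pace and stop on an object; the grip force is fixed at half the most. Time passes only in rows, so rows that repeat a pose let the fingers close. It gives the time, the measured TCP pose, the force, the opening and the grip force at its end, in the units of the state.
- status.get_state(): the state, without advancing time (a new reading comes with each control period).
- imaging.get_image(name): name is "side" or "top" or "wrist"; returns (picture, depth): 420x560x3 uint8, blue, green, red; 420x560 float32, m along the optical axis (not along the pixel's ray), 0 where there is no reading.
- imaging.camera_info(name): a dict with "intrinsics" (3x3 intrinsics, pixels), "R" (3x3) and "t" (3): a world point X has camera coordinates R X + t; the wrist camera has in their place "tool_from_camera" (4x4, takes a point from camera to tool coordinates, whose origin is the TCP and whose axes are the flange's). Camera axes: x right, y down, z forward; pixel columns grow to the right and rows downward; lengths in m; the calibration is good to about 2 mm. A picture is of the moment at which its call begins: read the wrist's pose just before it. camera_info takes no time and is no camera call.
- manip.finish_job(): hands the job in; it is judged then, once.
The state is a dict: "clock": time; "q": joint angles; "dq": joint speeds; "tau": joint torques, N m; "position": TCP position; "eef_rot": TCP orientation; "ft_force": force on the tool from outside, world axes, zero at the start; "moment": the same for the moment, N m; "gripper_width": opening from 0.0 (shut) to 1.0 (fully open); "grasp_force": force on a finger pad.
Only numpy, scipy, OpenCV 4.12 (cv2) and the standard library are available. Lean on these libraries where they do the work, as an engineer would, in place of code of your own. Each camera call takes 0.05 s, during which the arm holds its last target. There are 200 camera calls.

### The job

Take the draining tray by its upright grip, carry it across to the other side of the drawer unit and, by tilting it slightly, bring the perfume bottle that lies loose at one end up on to the blue stripe along the crown of the tray, without ever touching the bottle, letting it run on to the tray's far end, knocking the tray against the drawer unit or disturbing the other things. Hold the tray practically level and still about 10 cm above the grey mat with the bottle resting on the stripe for five seconds, and finish while still holding it so, the bottle at rest.

Things in the scene. Friction and masses are not known exactly. Their poses are not given: they have to be found in the camera images.
- tray: Loose wooden-rimmed draining tray, 132 x 320 mm, 0.4 kg nominal, left or right of the drawer unit, turned up to 0.25 rad. Origin: centre of its underside; x across (grip on the -x side, facing the robot), y along its length, z up. Inside 108 (x) by 298 mm (y); end walls 40 mm, side walls 24 mm high. The bottle's centre meets the end walls at y = +-0.124 m.
- tray_grip (a point): Where the TCP goes: in the tray frame x = -60 mm, y = 0, 114 mm above the underside, in the middle of the upright grip, a dark wooden slab 14 mm thick (x), 60 mm wide (y), its top 136 mm above the underside. Pinch it across its 14 mm from above, firmly (about 80 N).
- tray_stripe (a point): Centre of the blue stripe, the top of the crowned floor: level, 13 mm above the underside, from y = -30 to +30 mm in the tray frame, over the whole inner width. On both sides of it the white floor falls away towards the ends with a slope of 0.06 rad. The bottle is on the stripe when its centre is over it.
- perfume: Closed round bottle of green glass with a brass cap, lying loose on its side in the tray: 50 mm diameter, 90 mm long, 0.16 kg nominal. Origin at its centre on the axis, 25 mm above the floor under it; its x is its axis, along the tray's x; it spins about it as it rolls along the tray's y. It starts at rest against the tray's +y end wall.
- perfume_center (a point): The bottle's centre (same as its origin). Rolling resistance balances a slope of about 0.02 rad, still or rolling (varies by 30 %); beyond that it gains about 6.8 m/s2 along y per rad of slope towards the lower side (slope = tray tilt and the floor's own slope together), less about 0.7 times the tray's own acceleration along y.
- mat: Grey rectangular mat, fixed, 150 (x) x 340 (y) x 3 mm, on the other side of the drawer unit than the tray; origin at the centre of its underside, on the table.
- unit: White plastic desktop drawer unit, fixed, in the middle of the vanity: 200 mm deep (x), 130 mm wide (y), 130 mm high, its blue drawer fronts and their knobs (standing out 45 mm) turned away from the robot; origin at the centre of its underside.
- cup: Yellow plastic cup, 72 mm across, 85 mm high, beyond the work; leave it alone. Origin at the centre of its underside.
- stand: Grey ceramic toothbrush stand, 72 mm across, 95 mm high, with a green toothbrush reaching up to 175 mm; leave it alone. Origin at the centre of its underside.
- hairbrush: Wooden hairbrush, about 220 mm long, 56 mm wide, 30 mm high, lying beyond the work; leave it alone. Origin at its middle on the underside.
- clipper: Steel nail clipper, 58 mm long, 10 mm high, lying beyond the drawer unit; leave it alone. Origin at its middle on the underside.
Things that resemble listed ones, but are neither listed nor needed, are in the scene too. What is shaped like the perfume but orange or red is not meant.

How it is judged:
By the outcome, as a careful person would: the job done as asked, in the order asked, and still so for the second after the job is handed in, while the arm keeps its last pose, push and grip.
It also fails if it takes over 61 s, if anything falls off the work surface, if the arm or the gripper's body presses on something with over 40 N, if the wrist force passes 120 N, or if a joint passes its speed limit or range.

## Working session

There is one attempt and no reset: what is moved stays moved. The work goes in short steps, Python scripts to look and compute and a tool call to move; the robot and the scene stay as the last step left them, time stands still between calls to the robot, and variables do not carry over. Pictures are saved under pics/ and viewed, at most 10 in all, crops included, and the job is handed in when it is done.

Besides the shell and the picture viewer there is one more tool, called after "Emit:" as name([rows], argument=value, ...), one row to a line, values as JSON. apply_moves: Moves the arm, as the interface text tells. Its arguments: {"type":"object","properties":{"moves":{"type":"array"}},"required":["moves"]}

```bash
ls; mkdir -p pics
python3 - <<'E'
from bench import status, imaging
import cv2, numpy as np
s=status.get_state(); print({k:np.round(v,3) for k,v in s.items()})
for n in ("top","side"):
    im,d=imaging.get_image(n); cv2.imwrite(f"pics/{n}0.png",im); np.save(f"pics/{n}0d.npy",d)
    c=imaging.camera_info(n); print(n,{k:np.round(v,3).tolist() for k,v in c.items()})
print(imaging.camera_info("wrist"))
E
```

```text
pics
{'clock': np.float64(0.0), 'q': array([-1.305,  0.218,  1.615, -0.   ,  1.311, -0.112]), 'dq': array([ 0.   , -0.001, -0.002, -0.   , -0.001,  0.001]), 'tau': array([-1.0000e-03, -3.9685e+01, -3.0385e+01, -0.0000e+00,  1.0000e-02,
       -0.0000e+00]), 'position': array([ 0.23 , -0.58 ,  0.249]), 'eef_rot': array([ 0.982,  0.188, -0.   , -0.001]), 'ft_force': array([0.152, 0.417, 0.71 ]), 'moment': array([-0.013, -0.019, -0.018]), 'grasp_force': np.float64(0.0), 'gripper_width': np.float64(0.997)}
top {'intrinsics': [[403.698, 0.0, 281.189], [0.0, 403.698, 204.843], [0.0, 0.0, 1.0]], 'R': [[-0.018, -1.0, 0.017], [-0.999, 0.017, -0.042], [0.041, -0.017, -0.999]], 't': [0.093, 0.566, 1.124]}
side {'intrinsics': [[438.452, 0.0, 282.666], [0.0, 438.452, 206.423], [0.0, 0.0, 1.0]], 'R': [[-0.912, -0.409, -0.012], [-0.307, 0.703, -0.641], [0.271, -0.581, -0.767]], 't': [0.583, 0.16, 1.24]}
{'intrinsics': array([[345.70801178,   0.        , 284.06497196],
       [  0.        , 345.70801178, 208.54723224],
       [  0.        ,   0.        ,   1.        ]]), 'tool_from_camera': array([[-1.37530247e-03, -9.45024680e-01, -3.26996120e-01,
         8.50324864e-02],
       [ 9.99998913e-01, -1.47365303e-03,  5.30205375e-05,
         6.35364179e-04],
       [-5.31984541e-04, -3.26995692e-01,  9.45025679e-01,
        -1.23475250e-01],
       [ 0.00000000e+00,  0.00000000e+00,  0.00000000e+00,
         1.00000000e+00]])}
```

View pics/top0.png

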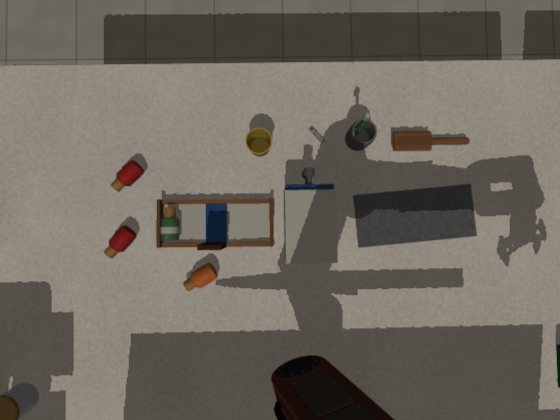

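View pics/side0.png

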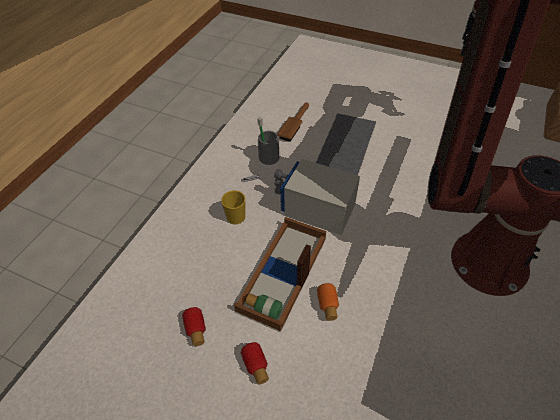

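The top view shows the tray left of the unit (+y side): rim cols 158–273, rows 200–248, grip at (212,246). The green bottle is at the +y end (170,225), and the mat is on the right around (415,215). The side view agrees: grip at (304,265), bottle at (265,305). Red and orange look-alikes lie nearby.

```bash
cat > h.py <<'E'
import numpy as np, cv2
from bench import status, imaging
def cloud(n,d):
    c=imaging.camera_info(n);K=c["intrinsics"];v,u=np.indices(d.shape)
    P=np.stack([(u-K[0,2])/K[0,0]*d,(v-K[1,2])/K[1,1]*d,d],-1)
    return (P-c["t"])@c["R"]          # R^T (P-t)
def ray(n,u,v):
    c=imaging.camera_info(n);R=c["R"]
    return -R.T@c["t"], R.T@np.linalg.inv(c["intrinsics"])@[u,v,1.]
def plane(n,u,v,z):
    o,r=ray(n,u,v); return o+r*(z-o[2])/r[2]
def tri(a,b):
    A=[];y=[]
    for o,r in (ray(*a),ray(*b)):
        r=r/np.linalg.norm(r);M=np.eye(3)-np.outer(r,r);A.append(M);y.append(M@o)
    return np.linalg.solve(A[0]+A[1],y[0]+y[1])
E
python3 - <<'E'
from h import *
np.set_printoptions(precision=3,suppress=True)
S={}
for n in("top","side"):
    im=cv2.imread(f"pics/{n}0.png");d=np.load(f"pics/{n}0d.npy");X=cloud(n,d);S[n]=(im,d,X)
    hsv=cv2.cvtColor(im,cv2.COLOR_BGR2HSV)
    box=(X[...,0]>.33)&(X[...,0]<.7)&(X[...,1]>.05)&(X[...,1]<.45)&(d>0)
    g=box&(X[...,2]>.128)&(X[...,2]<.145)&(X[...,1]>.12)
    print(n,"griptop",g.sum(),np.median(X[g],0),X[g].min(0),X[g].max(0))
    rv,ru=np.nonzero(g);
    if len(ru):print(" px",cv2.minAreaRect(np.c_[ru,rv].astype(np.float32)))
    st=box&(hsv[...,0]>100)&(hsv[...,0]<130)&(hsv[...,1]>120)&(X[...,2]<.06)&(X[...,1]>.12)
    print(" stripe",st.sum(),np.median(X[st],0),cv2.minAreaRect(X[st][:,:2].astype(np.float32)))
    gr=box&(hsv[...,0]>45)&(hsv[...,0]<90)&(hsv[...,1]>60)
    print(" green",gr.sum(),np.median(X[gr],0),X[gr].min(0),X[gr].max(0))
    tr=box&(X[...,2]>.018)&(X[...,2]<.05)&(X[...,1]>.09)&(hsv[...,0]<18)&(hsv[...,1]>90)
    lab,L,st_,_=cv2.connectedComponentsWithStats(tr.astype(np.uint8)); k=1+st_[1:,4].argmax(); t=L==k
    r=cv2.minAreaRect(X[t][:,:2].astype(np.float32));print(" tray",r,np.percentile(X[t][:,2],[5,50,95]))
    un=(X[...,2]>.1)&(X[...,2]<.14)&(X[...,1]>-.15)&(X[...,1]<.11)&(X[...,0]>.3)&(X[...,0]<.75)
    print(" unit",un.sum(),np.percentile(X[un],[1,50,99],axis=0))
im,d,X=S["top"]
gray=im.max(2);m=(gray<75)&(abs(X[...,2])<.012)
m[:,:350]=0;m[:,480:]=0;m[:180]=0;m[250:]=0
print("mat",cv2.minAreaRect(X[m][:,:2].astype(np.float32)))
for c in((355,198),(472,185),(476,237),(358,247)):print(plane("top",*c,.003))
for c in((158,200),(273,200),(273,248),(158,248)):print("tray",plane("top",*c,.04))
print("tri grip", tri(("top",212,246),("side",305,250)))
E
```

```text
top griptop 142 [0.463 0.265 0.136] [0.455 0.237 0.131] [0.469 0.294 0.141]
 px ((209.5, 246.5), (5.0, 23.0), 90.0)
 stripe 760 [0.521 0.267 0.013] ((0.5212485790252686, 0.2669428884983063), (0.05599918216466904, 0.10419529676437378), 89.79536437988281)
 green 275 [0.517 0.386 0.054] [0.475 0.366 0.007] [0.539 0.415 0.061]
 tray ((0.5214288234710693, 0.27228838205337524), (0.30321061611175537, 0.13179481029510498), 89.29927825927734) [0.021 0.025 0.041]
 unit 4202 [[ 0.419 -0.052  0.11 ]
 [ 0.518  0.012  0.13 ]
 [ 0.649  0.076  0.134]]
side griptop 134 [0.459 0.269 0.137] [0.452 0.236 0.128] [0.467 0.298 0.141]
 px ((303.4000244140625, 254.7000274658203), (5.81377649307251, 22.360679626464844), 26.56505012512207)
 stripe 617 [0.525 0.268 0.014] ((0.5205973982810974, 0.2661680579185486), (0.06098359823226929, 0.10740971565246582), 89.2741470336914)
 green 328 [0.491 0.398 0.053] [0.474 0.369 0.016] [0.537 0.416 0.064]
 tray ((0.5197938084602356, 0.2666240930557251), (0.3227645456790924, 0.13473336398601532), 89.70000457763672) [0.02  0.027 0.044]
 unit 2816 [[ 0.415 -0.052  0.101]
 [ 0.51   0.026  0.131]
 [ 0.648  0.079  0.136]]
mat ((0.5339630246162415, -0.29643183946609497), (0.15067830681800842, 0.3463774025440216), 4.517213821411133)
[ 0.584 -0.127  0.003]
[ 0.615 -0.464  0.003]
[ 0.467 -0.47   0.003]
[ 0.445 -0.132  0.003]
tray [0.585 0.42  0.04 ]
tray [0.58  0.106 0.04 ]
tray [0.449 0.108 0.04 ]
tray [0.455 0.42  0.04 ]
tri grip [0.462 0.258 0.139]
```

Emit:
apply_moves([
  {"hand": 85, "xyz": [24, -32, 0], "turn": [0, 0, -4]},
  {"hand": 85, "xyz": [48, -64, 0], "turn": [0, 0, -8]},
  {"hand": 85, "xyz": [72, -96, 0], "turn": [0, 0, -12]},
  {"hand": 85, "xyz": [96, -128, 0], "turn": [0, 0, -16]},
  {"hand": 85, "xyz": [120, -160, 0], "turn": [0, 0, -20]},
])

```text
clock: 0.52
position: [0.283, -0.3858, 0.2492]
eef_rot: [0.934, 0.357, 0.0, -0.001]
ft_force: [0.5, 0.5, 1.0]
gripper_width: 0.997
grasp_force: 0.0
```

```bash
cat >> h.py <<'E'
from scipy.spatial.transform import Rotation as Ro
def goal(yaw_deg,tilt=0.):
    """tool orientation for tray yaw; tilt>0 raises the +y end (rotation about tray x, rad)"""
    base=np.array([[0,1,0],[1,0,0],[0,0,-1.]]) # columns: tool x=+y, tool y=+x, z down
    return Ro.from_euler('z',yaw_deg,degrees=True)*Ro.from_rotvec([tilt,0,0])*Ro.from_matrix(base)
def delta(p,R):
    s=status.get_state();R0=Ro.from_quat(s["eef_rot"])
    return np.round(R0.inv().apply(np.array(p)-s["position"])*1000,1),np.round((R0.inv()*R).as_rotvec(degrees=True),2)
def st():
    s=status.get_state();print("t",round(float(s["clock"]),2),np.round(s["position"],4),"F",np.round(s["ft_force"],1),"M",np.round(s["moment"],2),"w",round(float(s["gripper_width"])*85.4,1),"g",round(float(s["grasp_force"]),1))
E
python3 -c "
from h import *
st();print(delta([.461,.266,.25],goal(-.6)))"
```

```text
t 0.52 [ 0.283  -0.3858  0.2492] F [0.5 0.5 1. ] M [-0.01  0.01  0.  ] w 85.1 g 0.0
(array([ 567.2, -367.3,   -0. ]), array([ -0.06,  -0.06, -47.6 ]))
```

Emit:
apply_moves([
  {"hand": 85, "xyz": [33, -21, 0], "turn": [0, 0, -4]},
  {"hand": 85, "xyz": [66, -43, 0], "turn": [0, 0, -8]},
  {"hand": 85, "xyz": [99, -64, 0], "turn": [0, 0, -12]},
  {"hand": 85, "xyz": [132, -86, 0], "turn": [0, 0, -16]},
  {"hand": 85, "xyz": [165, -107, 0], "turn": [0, 0, -20]},
])

```text
clock: 0.93
position: [0.3349, -0.1963, 0.2496]
eef_rot: [0.858, 0.514, 0.0, -0.0]
ft_force: [1.6, -0.1, 1.1]
gripper_width: 0.996
grasp_force: 0.0
```

```bash
python3 -c "
from h import *
st();print(delta([.461,.266,.25],goal(-.6)))"
```

```text
t 0.93 [ 0.3349 -0.1963  0.2496] F [ 1.6 -0.1  1.1] M [-0.01 -0.03 -0.01] w 85.0 g 0.0
(array([ 4.670e+02, -1.074e+02, -3.000e-01]), array([-1.00e-02, -2.00e-02, -2.76e+01]))
```

Emit:
apply_moves([
  {"hand": 85, "xyz": [40, -9, 0], "turn": [0, 0, -4]},
  {"hand": 85, "xyz": [80, -18, 0], "turn": [0, 0, -8]},
  {"hand": 85, "xyz": [120, -27, 0], "turn": [0, 0, -12]},
  {"hand": 85, "xyz": [160, -36, 0], "turn": [0, 0, -16]},
  {"hand": 85, "xyz": [200, -45, 0], "turn": [0, 0, -20]},
])

```text
clock: 1.35
position: [0.3904, 0.0011, 0.2499]
eef_rot: [0.756, 0.655, 0.0, 0.0]
ft_force: [1.6, -0.5, 0.5]
gripper_width: 1.0
grasp_force: 0.0
```

```bash
python3 -c "
from h import *
st();print(delta([.461,.266,.25],goal(-.6)))"
```

```text
t 1.35 [0.3904 0.0011 0.2499] F [ 1.6 -0.5  0.5] M [-0.01 -0.03 -0.02] w 85.4 g 0.0
(array([ 2.722e+02,  3.230e+01, -2.000e-01]), array([ 0.03,  0.01, -7.56]))
```

Emit:
apply_moves([
  {"hand": 85, "xyz": [40, 5, 0], "turn": [0, 0, -2]},
  {"hand": 85, "xyz": [80, 10, 0], "turn": [0, 0, -4]},
  {"hand": 85, "xyz": [120, 15, 0], "turn": [0, 0, -6]},
  {"hand": 85, "xyz": [160, 20, 0], "turn": [0, 0, -7.5]},
  {"hand": 85, "xyz": [200, 25, 0], "turn": [0, 0, -7.5]},
])

```text
clock: 1.77
position: [0.4441, 0.1955, 0.2496]
eef_rot: [0.712, 0.702, -0.0, 0.0]
ft_force: [0.8, -0.2, 0.5]
gripper_width: 0.997
grasp_force: 0.0
```

Emit:
apply_moves([
  {"hand": 85, "xyz": [35, 4, 0], "turn": [0, 0, 0]},
  {"hand": 85, "xyz": [67, 6, 0], "turn": [0, 0, 0]},
  {"hand": 85, "xyz": [67, 6, 0], "turn": [0, 0, 0]},
  {"hand": 85, "xyz": [67, 6, 0], "turn": [0, 0, 0]},
])

```text
clock: 2.1
position: [0.4508, 0.2614, 0.2493]
eef_rot: [0.711, 0.703, -0.001, -0.0]
ft_force: [0.0, -0.1, 0.4]
gripper_width: 0.995
grasp_force: 0.0
```

```bash
python3 -c "
from h import *
st();print(delta([.461,.266,.114],goal(-.6)))
im,d=imaging.get_image('wrist');cv2.imwrite('pics/w1.png',im)
s=status.get_state();c=imaging.camera_info('wrist');K=c['intrinsics'];T=c['tool_from_camera']
v,u=np.indices(d.shape);P=np.stack([(u-K[0,2])/K[0,0]*d,(v-K[1,2])/K[1,1]*d,d],-1)
P=P@T[:3,:3].T+T[:3,3];X=Ro.from_quat(s['eef_rot']).apply(P.reshape(-1,3)).reshape(P.shape)+s['position']
g=(X[...,2]>.128)&(X[...,2]<.145)&(X[...,0]<.49)&(X[...,0]>.43)&(abs(X[...,1]-.266)<.05)&(d>0)
print(g.sum(),np.median(X[g],0),X[g].min(0),X[g].max(0),cv2.minAreaRect(X[g][:,:2].astype(np.float32)))"
```

```text
t 2.1 [0.4508 0.2614 0.2493] F [ 0.  -0.1  0.4] M [-0.01 -0.   -0.  ] w 85.0 g 0.0
(array([  4.9,  10.3, 135.2]), array([-0.08,  0.05, -0.06]))
1509 [0.46012749 0.26819448 0.13541664] [0.45327615 0.23625087 0.12802266] [0.46735128 0.2956803  0.13799506] ((0.46036842465400696, 0.2659344971179962), (0.05942192301154137, 0.013545901514589787), 89.34893798828125)
```

Wrist view confirms the grip: centre (0.460, 0.266), 59×13.5 mm, top at 0.136 and yaw −0.65°. Descending now.

Emit:
apply_moves([
  {"hand": 85, "xyz": [4.5, 9.7, 30], "turn": [0, 0, 0]},
  {"hand": 85, "xyz": [4.5, 9.7, 60], "turn": [0, 0, 0]},
  {"hand": 85, "xyz": [4.5, 9.7, 90], "turn": [0, 0, 0]},
  {"hand": 85, "xyz": [4.5, 9.7, 115], "turn": [0, 0, 0]},
  {"hand": 85, "xyz": [4.5, 9.7, 130], "turn": [0, 0, 0]},
])

```text
clock: 2.57
position: [0.4589, 0.2618, 0.1165]
eef_rot: [0.713, 0.701, -0.003, -0.001]
ft_force: [-0.5, -1.1, -0.3]
gripper_width: 0.997
grasp_force: 0.0
```

Emit:
apply_moves([
  {"hand": 60, "xyz": [0, 0, 5.5], "turn": [0, 0, 0]},
  {"hand": 40, "xyz": [0, 0, 5.5], "turn": [0, 0, 0]},
  {"hand": 25, "xyz": [0, 0, 5.5], "turn": [0, 0, 0]},
  {"hand": 18, "xyz": [0, 0, 5.5], "turn": [0, 0, 0]},
  {"hand": 18, "xyz": [0, 0, 5.5], "turn": [0, 0, 0]},
])

```text
clock: 2.98
position: [0.4626, 0.2648, 0.1164]
eef_rot: [0.712, 0.702, 0.002, 0.001]
ft_force: [-0.5, -0.1, 0.2]
gripper_width: 0.298
grasp_force: 0.0
```

```bash
python3 -c "
from h import *
st();print(delta([.4604,.266,.114],goal(-.65)))"
```

```text
t 2.98 [0.4626 0.2648 0.1164] F [-0.5 -0.1  0.2] M [ 0.02 -0.03 -0.03] w 25.4 g 0.0
(array([ 1.1, -2.2,  2.4]), array([ 0.19, -0.08, -0.23]))
```

Emit:
apply_moves([
  {"hand": 18, "xyz": [0.5, -1, 0.5], "turn": [0, 0, 0]},
  {"hand": 12, "xyz": [0.5, -1, 0.5], "turn": [0, 0, 0]},
  {"hand": 0, "xyz": [0.5, -1, 0.5], "turn": [0, 0, 0]},
  {"hand": 0, "xyz": [0.5, -1, 0.5], "turn": [0, 0, 0]},
  {"hand": 0, "xyz": [0.5, -1, 0.5], "turn": [0, 0, 0]},
])

```text
clock: 3.4
position: [0.4607, 0.2655, 0.1154]
eef_rot: [0.712, 0.702, 0.001, 0.0]
ft_force: [-2.0, 0.8, 6.1]
gripper_width: 0.157
grasp_force: 59.8
```

Emit:
apply_moves([
  {"hand": 0, "xyz": [0, 0, 0], "turn": [0, 0, 0]},
  {"hand": 0, "xyz": [0, 0, 0], "turn": [0, 0, 0]},
  {"hand": 0, "xyz": [0, 0, 0], "turn": [0, 0, 0]},
])

```text
clock: 3.65
position: [0.4607, 0.2656, 0.1154]
eef_rot: [0.712, 0.702, 0.001, 0.0]
ft_force: [-1.5, -0.0, 6.6]
gripper_width: 0.16
grasp_force: 59.8
```

```bash
python3 -c "
from h import *
st();print(delta([.4604,.266,.114],goal(-.65)))"
```

```text
t 3.65 [0.4607 0.2656 0.1154] F [-1.5 -0.   6.6] M [-0.06  0.4   0.08] w 13.7 g 59.8
(array([ 0.4, -0.3,  1.4]), array([ 0.06, -0.04, -0.18]))
```

Emit:
apply_moves([
  {"hand": 0, "xyz": [0, 0, -3], "turn": [0, 0, 0]},
  {"hand": 0, "xyz": [0, 0, -9], "turn": [0, 0, 0]},
  {"hand": 0, "xyz": [0, 0, -17], "turn": [0, 0, 0]},
  {"hand": 0, "xyz": [0, 0, -25], "turn": [0, 0, 0]},
  {"hand": 0, "xyz": [0, 0, -30], "turn": [0, 0, 0]},
])

```text
clock: 4.07
position: [0.4603, 0.265, 0.1447]
eef_rot: [0.712, 0.702, 0.0, 0.0]
ft_force: [0.7, 0.2, -4.8]
gripper_width: 0.157
grasp_force: 58.6
```

```bash
cat >> h.py <<'E'
def look(f,n="side"):
    im,d=imaging.get_image(n);cv2.imwrite(f"pics/{f}.png",im);return im,d,cloud(n,d)
def tray(im,d,X,yr=(.05,.45)):
    """tray tilt from rims and stripe; bottle position, in the tool's (tray's) frame"""
    s=status.get_state();R=Ro.from_quat(s["eef_rot"]);
    B=np.array([[0,1,0],[1,0,0],[0,0,-1.]])
    Y=R.inv().apply((X-s["position"]).reshape(-1,3)).reshape(X.shape)@B.T # tray-like axes if rigid
    Y=Y+[-.060,0,.114]
    hsv=cv2.cvtColor(im,cv2.COLOR_BGR2HSV);H,S=hsv[...,0],hsv[...,1]
    box=(d>0)&(abs(Y[...,1])<.18)&(Y[...,0]>-.05)&(Y[...,0]<.09)&(Y[...,2]>-.06)&(Y[...,2]<.09)
    blue=box&(H>100)&(H<130)&(S>100)
    g=box&(H>45)&(H<90)&(S>60)
    rim=box&(H<18)&(S>90)&(abs(Y[...,2]-.025)<.02)&(Y[...,0]>.05)&(abs(Y[...,1])<.14)
    print("blue",blue.sum(),np.round(np.median(Y[blue],0),4) if blue.any() else "")
    if g.any(): print("bottle",g.sum(),"y",np.round((np.percentile(Y[g][:,1],2)+np.percentile(Y[g][:,1],98))/2,4),np.round(np.percentile(Y[g],[2,98],axis=0)[:,1:],4).tolist())
    if rim.sum()>30:
        p=np.polyfit(Y[rim][:,1],Y[rim][:,2],1);print("rim",rim.sum(),"tilt rel. tool",np.round(p[0],4),"z0",np.round(p[1],4))
    return Y
E
python3 -c "
from h import *
st();print(delta([.4604,.266,.144],goal(-.65)))
for n in('top','side'): tray(*look('l_'+n,n))"
```

```text
t 4.07 [0.4603 0.265  0.1447] F [ 0.7  0.2 -4.8] M [-0.21  0.21 -0.04] w 13.4 g 58.6
(array([1. , 0.1, 0.7]), array([ 0.02, -0.01, -0.21]))
blue 633 [ 0.0121 -0.0052  0.0106]
bottle 264 y 0.1234 [[0.101, 0.0106], [0.1457, 0.0573]]
rim 467 tilt rel. tool 0.0033 z0 0.0202
blue 634 [0.0061 0.0037 0.0131]
bottle 341 y 0.128 [[0.1074, 0.0192], [0.1487, 0.0589]]
rim 461 tilt rel. tool -0.0078 z0 0.0228
```

Emit:
apply_moves([
  {"hand": 0, "xyz": [0, 0, -5], "turn": [0, 0, 0]},
  {"hand": 0, "xyz": [0, 0, -15], "turn": [0, 0, 0]},
  {"hand": 0, "xyz": [0, 0, -30], "turn": [0, 0, 0]},
  {"hand": 0, "xyz": [0, 0, -45], "turn": [0, 0, 0]},
  {"hand": 0, "xyz": [0, 0, -60], "turn": [0, 0, 0]},
])

```text
clock: 4.58
position: [0.46, 0.2649, 0.2049]
eef_rot: [0.712, 0.702, -0.0, -0.0]
ft_force: [-0.0, -0.3, -5.3]
gripper_width: 0.156
grasp_force: 58.7
```

Emit:
apply_moves([
  {"hand": 0, "xyz": [0, 0, -18], "turn": [0, 0, 0]},
  {"hand": 0, "xyz": [0, 0, -38], "turn": [0, 0, 0]},
  {"hand": 0, "xyz": [0, 0, -58], "turn": [0, 0, 0]},
  {"hand": 0, "xyz": [0, 0, -75], "turn": [0, 0, 0]},
  {"hand": 0, "xyz": [0, 0, -87], "turn": [0, 0, 0]},
])

```text
clock: 5.0
position: [0.4608, 0.2653, 0.2938]
eef_rot: [0.712, 0.702, 0.001, 0.001]
ft_force: [0.6, 1.1, -5.7]
gripper_width: 0.162
grasp_force: 58.7
```

Emit:
apply_moves([
  {"hand": 0, "xyz": [0, 0, -7], "turn": [0, 0, 0]},
  {"hand": 0, "xyz": [0, 0, -10], "turn": [0, 0, 0]},
  {"hand": 0, "xyz": [0, 0, -10], "turn": [0, 0, 0]},
  {"hand": 0, "xyz": [0, 0, -10], "turn": [0, 0, 0]},
])

```text
clock: 5.33
position: [0.4596, 0.2648, 0.2998]
eef_rot: [0.712, 0.702, -0.001, -0.0]
ft_force: [-0.6, -0.2, -5.9]
gripper_width: 0.158
grasp_force: 58.7
```

```bash
python3 -c "
from h import *
st();print(delta([.470,-.302,.30],goal(5)))
for n in('top','side'): tray(*look('l2_'+n,n))"
```

```text
t 5.33 [0.4596 0.2648 0.2998] F [-0.6 -0.2 -5.9] M [-0.22  0.3   0.04] w 13.5 g 58.7
(array([-5.666e+02,  1.880e+01,  3.000e-01]), array([-0.12,  0.04, -5.85]))
blue 930 [ 0.0106 -0.0027  0.0123]
bottle 326 y 0.1245 [[0.1016, 0.0371], [0.1473, 0.0584]]
rim 596 tilt rel. tool 0.0007 z0 0.0229
blue 739 [0.006  0.0036 0.0128]
bottle 416 y 0.1291 [[0.1091, 0.019], [0.1492, 0.0585]]
rim 545 tilt rel. tool -0.0 z0 0.0219
```

Emit:
apply_moves([
  {"hand": 0, "xyz": [-3, 0, 0], "turn": [0, 0, 0]},
  {"hand": 0, "xyz": [-9, 0.3, 0], "turn": [0, 0, 0]},
  {"hand": 0, "xyz": [-18, 0.6, 0], "turn": [0, 0, 0]},
  {"hand": 0, "xyz": [-30, 1, 0], "turn": [0, 0, 0]},
  {"hand": 0, "xyz": [-45, 1.5, 0], "turn": [0, 0, 0]},
])

```text
clock: 5.85
position: [0.461, 0.219, 0.3009]
eef_rot: [0.712, 0.702, -0.0, 0.0]
ft_force: [0.6, -0.1, -5.3]
gripper_width: 0.151
grasp_force: 58.7
```

Emit:
apply_moves([
  {"hand": 0, "xyz": [-18, 0.5, 0], "turn": [0, 0, 0]},
  {"hand": 0, "xyz": [-38, 1, 0], "turn": [0, 0, 0]},
  {"hand": 0, "xyz": [-58, 1.6, 0], "turn": [0, 0, 0]},
  {"hand": 0, "xyz": [-78, 2.2, 0], "turn": [0, 0, 0]},
  {"hand": 0, "xyz": [-98, 2.8, 0], "turn": [0, 0, 0]},
])

```text
clock: 6.27
position: [0.4621, 0.1199, 0.3011]
eef_rot: [0.713, 0.702, -0.0, 0.0]
ft_force: [0.4, 0.6, -5.9]
gripper_width: 0.153
grasp_force: 58.7
```

Emit:
apply_moves([
  {"hand": 0, "xyz": [-20, 0.6, 0], "turn": [0, 0, -0.2]},
  {"hand": 0, "xyz": [-40, 1.2, 0], "turn": [0, 0, -0.6]},
  {"hand": 0, "xyz": [-60, 1.8, 0], "turn": [0, 0, -1]},
  {"hand": 0, "xyz": [-80, 2.4, 0], "turn": [0, 0, -1.5]},
  {"hand": 0, "xyz": [-100, 3, 0], "turn": [0, 0, -2]},
])

```text
clock: 6.68
position: [0.4634, 0.0198, 0.3012]
eef_rot: [0.7, 0.714, -0.0, 0.001]
ft_force: [-0.0, 0.0, -5.8]
gripper_width: 0.153
grasp_force: 58.7
```

```bash
python3 -c "
from h import *
st();print(delta([.470,-.302,.30],goal(5)))
tray(*look('l3_top','top'))"
```

```text
t 6.68 [0.4634 0.0198 0.3012] F [-0.   0.  -5.8] M [-0.24  0.26 -0.04] w 13.0 g 58.7
(array([-3.218e+02,  3.000e-01,  1.600e+00]), array([ 0.02,  0.07, -3.87]))
blue 647 [0.0237 0.0103 0.0118]
bottle 369 y 0.1302 [[0.1074, 0.0381], [0.153, 0.0579]]
rim 614 tilt rel. tool 0.0014 z0 0.0219
```

Emit:
apply_moves([
  {"hand": 0, "xyz": [-4, 0, 0], "turn": [0, 0, 0]},
  {"hand": 0, "xyz": [-12, 0, 0], "turn": [0, 0, -0.3]},
  {"hand": 0, "xyz": [-24, 0, 0], "turn": [0, 0, -0.7]},
  {"hand": 0, "xyz": [-40, 0, 0], "turn": [0, 0, -1.2]},
  {"hand": 0, "xyz": [-60, 0, 0], "turn": [0, 0, -1.7]},
])

```text
clock: 7.15
position: [0.4649, -0.038, 0.301]
eef_rot: [0.688, 0.725, 0.0, -0.0]
ft_force: [0.2, -0.5, -6.1]
gripper_width: 0.157
grasp_force: 58.9
```

Emit:
apply_moves([
  {"hand": 0, "xyz": [-20, -0.6, 0], "turn": [0, 0, -0.5]},
  {"hand": 0, "xyz": [-40, -1.2, 0], "turn": [0, 0, -1]},
  {"hand": 0, "xyz": [-60, -1.8, 0], "turn": [0, 0, -1.5]},
  {"hand": 0, "xyz": [-80, -2.4, 0], "turn": [0, 0, -1.9]},
  {"hand": 0, "xyz": [-100, -3, 0], "turn": [0, 0, -2.1]},
])

```text
clock: 7.57
position: [0.4669, -0.1391, 0.3011]
eef_rot: [0.675, 0.737, -0.0, 0.0]
ft_force: [0.5, -0.5, -5.5]
gripper_width: 0.165
grasp_force: 58.9
```

Emit:
apply_moves([
  {"hand": 0, "xyz": [-20, -1.4, 0], "turn": [0, 0, 0]},
  {"hand": 0, "xyz": [-40, -2.8, 0], "turn": [0, 0, 0]},
  {"hand": 0, "xyz": [-59, -4, 0], "turn": [0, 0, 0]},
  {"hand": 0, "xyz": [-76, -5.2, 0], "turn": [0, 0, 0]},
  {"hand": 0, "xyz": [-91, -6.2, 0], "turn": [0, 0, 0]},
])

```text
clock: 7.98
position: [0.4686, -0.2307, 0.3011]
eef_rot: [0.676, 0.737, -0.0, 0.0]
ft_force: [-0.5, 0.0, -4.8]
gripper_width: 0.158
grasp_force: 58.9
```

Emit:
apply_moves([
  {"hand": 0, "xyz": [-13, -0.9, 0], "turn": [0, 0, 0]},
  {"hand": 0, "xyz": [-24, -1.7, 0], "turn": [0, 0, 0]},
  {"hand": 0, "xyz": [-33, -2.3, 0], "turn": [0, 0, 0]},
  {"hand": 0, "xyz": [-41, -2.8, 0], "turn": [0, 0, 0]},
  {"hand": 0, "xyz": [-48, -3.3, 0], "turn": [0, 0, 0]},
])

```text
clock: 8.4
position: [0.4697, -0.2779, 0.3009]
eef_rot: [0.676, 0.737, 0.0, -0.0]
ft_force: [-0.3, 0.3, -4.9]
gripper_width: 0.157
grasp_force: 58.9
```

Emit:
apply_moves([
  {"hand": 0, "xyz": [-6, -0.4, 0], "turn": [0, 0, 0]},
  {"hand": 0, "xyz": [-11, -0.7, 0], "turn": [0, 0, 0]},
  {"hand": 0, "xyz": [-15, -1, 0], "turn": [0, 0, 0]},
  {"hand": 0, "xyz": [-18, -1, 0], "turn": [0, 0, 0]},
  {"hand": 0, "xyz": [-20, -1, 0], "turn": [0, 0, 0]},
])

```text
clock: 8.82
position: [0.4704, -0.2975, 0.301]
eef_rot: [0.676, 0.737, 0.0, -0.0]
ft_force: [0.4, 0.4, -6.4]
gripper_width: 0.153
grasp_force: 58.9
```

```bash
python3 -c "
from h import *
st();print(delta([.470,-.302,.217],goal(5)))
for n in('top','side'): tray(*look('l4_'+n,n))"
```

```text
t 8.82 [ 0.4704 -0.2975  0.301 ] F [ 0.4  0.4 -6.4] M [-0.19  0.27  0.01] w 13.1 g 58.9
(array([-4.4, -0.7, 84. ]), array([-0.  , -0.01, -0.05]))
blue 1072 [0.0019 0.0002 0.0117]
bottle 387 y 0.1276 [[0.1073, 0.0341], [0.1478, 0.0555]]
rim 564 tilt rel. tool -0.0157 z0 0.0222
blue 364 [ 0.0014 -0.0006  0.013 ]
bottle 191 y 0.1301 [[0.1122, 0.0285], [0.1479, 0.0563]]
rim 235 tilt rel. tool -0.0173 z0 0.0224
```

Emit:
apply_moves([
  {"hand": 0, "xyz": [-1, 0, 5], "turn": [0, 0, 0]},
  {"hand": 0, "xyz": [-2, 0, 14], "turn": [0, 0, 0]},
  {"hand": 0, "xyz": [-3, 0, 26], "turn": [0, 0, 0]},
  {"hand": 0, "xyz": [-4, 0, 38], "turn": [0, 0, 0]},
  {"hand": 0, "xyz": [-4, 0, 50], "turn": [0, 0, 0]},
])

```text
clock: 9.33
position: [0.4701, -0.301, 0.2488]
eef_rot: [0.676, 0.737, -0.0, -0.001]
ft_force: [-0.0, 0.1, -5.4]
gripper_width: 0.154
grasp_force: 58.9
```

Emit:
apply_moves([
  {"hand": 0, "xyz": [0, 0, 12], "turn": [0, 0, 0]},
  {"hand": 0, "xyz": [0, 0, 22], "turn": [0, 0, 0]},
  {"hand": 0, "xyz": [0, 0, 29], "turn": [0, 0, 0]},
  {"hand": 0, "xyz": [0, 0, 33], "turn": [0, 0, 0]},
  {"hand": 0, "xyz": [0, 0, 34], "turn": [0, 0, 0]},
])

```text
clock: 9.75
position: [0.4703, -0.301, 0.2158]
eef_rot: [0.676, 0.737, -0.0, -0.001]
ft_force: [0.8, -0.8, -4.6]
gripper_width: 0.161
grasp_force: 58.9
```

Emit:
apply_moves([
  {"hand": 0, "xyz": [0, 0, 0], "turn": [0, 0, 0]},
  {"hand": 0, "xyz": [0, 0, 0], "turn": [0, 0, 0]},
  {"hand": 0, "xyz": [0, 0, 0], "turn": [0, 0, 0]},
])

```text
clock: 10.0
position: [0.4712, -0.3018, 0.2181]
eef_rot: [0.676, 0.737, 0.0, 0.001]
ft_force: [0.4, 0.0, -5.0]
gripper_width: 0.155
grasp_force: 58.9
```

```bash
cat >> h.py <<'E'
def lines(Y,im,d):
    "near-side checks of tilt: far rim, floor halves"
    hsv=cv2.cvtColor(im,cv2.COLOR_BGR2HSV)
    x,y,z=Y[...,0],Y[...,1],Y[...,2]
    fl=(d>0)&(abs(x)<.045)&(abs(z-.008)<.012)&(hsv[...,1]<60)
    for a,b in((-.13,-.04),(.04,.095)):
        m=fl&(y>a)&(y<b)
        if m.sum()>40: print("  floor",a,b,m.sum(),np.round(np.polyfit(y[m],z[m],1),4))
    m=(d>0)&(abs(x)<.045)&(abs(y)<.025)&(abs(z-.013)<.012)&(hsv[...,1]>100)
    if m.sum()>40: print("  stripe",m.sum(),np.round(np.polyfit(y[m],z[m],1),4))
E
python3 -c "
from h import *
st();print(delta([.470,-.302,.217],goal(5)))
for n in('top','side'):
  a=look('l5_'+n,n);Y=tray(*a);lines(Y,a[0],a[1])"
```

```text
t 10.0 [ 0.4712 -0.3018  0.2181] F [ 0.4  0.  -5. ] M [-0.19  0.31  0.02] w 13.3 g 58.9
(array([-0.1, -1.3,  1.1]), array([ 0.09,  0.08, -0.05]))
blue 911 [ 0.002  -0.0002  0.0118]
bottle 314 y 0.1269 [[0.1065, 0.0312], [0.1472, 0.0562]]
rim 509 tilt rel. tool -0.0171 z0 0.0223
  floor -0.13 -0.04 790 [0.0405 0.0134]
  floor 0.04 0.095 724 [-0.0804  0.0136]
  stripe 683 [-0.0182  0.0117]
blue 348 [ 0.0011 -0.0003  0.0132]
bottle 173 y 0.1303 [[0.1112, 0.0282], [0.1495, 0.0567]]
rim 226 tilt rel. tool -0.0165 z0 0.0224
  floor -0.13 -0.04 364 [0.0346 0.0143]
  floor 0.04 0.095 158 [-0.09    0.0158]
  stripe 258 [-0.0295  0.0131]
```

Tray is over the mat but has slipped about −0.018 rad in the pads; I will offset for that. Next I ramp to a floor slope of about zero on the bottle's side.

Emit:
apply_moves([
  {"hand": 0, "xyz": [-1, 0, 0], "turn": [0, 0.6, 0]},
  {"hand": 0, "xyz": [-3, 0, 0], "turn": [0, 1.7, 0]},
  {"hand": 0, "xyz": [-5, 0, 0], "turn": [0, 2.9, 0]},
  {"hand": 0, "xyz": [-7, 0, 0], "turn": [0, 4, 0]},
  {"hand": 0, "xyz": [-8, 0, 0], "turn": [0, 4.5, 0]},
])

```text
clock: 10.52
position: [0.4714, -0.3104, 0.217]
eef_rot: [0.676, 0.736, 0.027, -0.029]
ft_force: [0.5, 0.6, -5.6]
gripper_width: 0.155
grasp_force: 58.9
```

```bash
cat >> h.py <<'E'
def chk(f):
    s=status.get_state();st();R=Ro.from_quat(s["eef_rot"]);tx=R.apply([1,0,0]);print("tool tilt",round(float(np.arcsin(tx[2])),4))
    a=look(f,"top");Y=tray(*a);lines(Y,a[0],a[1])
E
python3 -c "
from h import *
chk('t1')"
```

```text
t 10.52 [ 0.4714 -0.3104  0.217 ] F [ 0.5  0.6 -5.6] M [-0.33  0.25 -0.06] w 13.2 g 58.9
tool tilt 0.0793
blue 876 [0.0019 0.0003 0.0118]
bottle 313 y 0.1277 [[0.1084, 0.0319], [0.147, 0.0561]]
rim 494 tilt rel. tool -0.0155 z0 0.0223
  floor -0.13 -0.04 744 [0.0394 0.0134]
  floor 0.04 0.095 684 [-0.0731  0.0131]
  stripe 661 [-0.0171  0.0118]
```

Emit:
apply_moves([
  {"hand": 0, "xyz": [-2, 0, 0], "turn": [0, 1.2, 0]},
  {"hand": 0, "xyz": [-4, 0, 0], "turn": [0, 2.3, 0]},
  {"hand": 0, "xyz": [-4, 0, 0], "turn": [0, 2.3, 0]},
  {"hand": 0, "xyz": [-4, 0, 0], "turn": [0, 2.3, 0]},
  {"hand": 0, "xyz": [-4, 0, 0], "turn": [0, 2.3, 0]},
])

```text
clock: 10.98
position: [0.4717, -0.3133, 0.2166]
eef_rot: [0.675, 0.736, 0.04, -0.044]
ft_force: [0.6, -0.0, -5.4]
gripper_width: 0.156
grasp_force: 58.9
```

```bash
python3 -c "
from h import *
chk('t2')"
```

```text
t 10.98 [ 0.4717 -0.3133  0.2166] F [ 0.6 -0.  -5.4] M [-0.42  0.28 -0.01] w 13.3 g 58.9
tool tilt 0.1188
blue 858 [ 0.0023 -0.0003  0.0118]
bottle 328 y 0.1173 [[0.0973, 0.028], [0.1373, 0.0566]]
rim 487 tilt rel. tool -0.0186 z0 0.0221
  floor -0.13 -0.04 752 [0.0425 0.0136]
  floor 0.04 0.095 517 [-0.066   0.0127]
  stripe 652 [-0.0189  0.0117]
```

Emit:
apply_moves([
  {"hand": 0, "xyz": [0, 0, 0], "turn": [0, 0, 0]},
  {"hand": 0, "xyz": [0, 0, 0], "turn": [0, 0, 0]},
  {"hand": 0, "xyz": [2, 0, 0], "turn": [0, -1.2, 0]},
])

```text
clock: 11.28
position: [0.4715, -0.3119, 0.2169]
eef_rot: [0.675, 0.736, 0.033, -0.036]
ft_force: [0.4, -0.7, -4.5]
gripper_width: 0.153
grasp_force: 58.9
```

```bash
python3 -c "
from h import *
chk('t3')"
```

```text
t 11.28 [ 0.4715 -0.3119  0.2169] F [ 0.4 -0.7 -4.5] M [-0.32  0.25  0.07] w 13.1 g 58.9
tool tilt 0.0965
blue 866 [ 0.0017 -0.0014  0.0118]
bottle 328 y 0.093 [[0.0736, 0.028], [0.1123, 0.0589]]
rim 494 tilt rel. tool -0.0169 z0 0.0222
  floor -0.13 -0.04 752 [0.0397 0.0133]
  floor 0.04 0.095 196 [-0.0839  0.0137]
  stripe 656 [-0.0155  0.0118]
```

Emit:
apply_moves([
  {"hand": 0, "xyz": [0, 0, 0], "turn": [0, 0, 0]},
  {"hand": 0, "xyz": [0, 0, 0], "turn": [0, 0, 0]},
  {"hand": 0, "xyz": [0, 0, 0], "turn": [0, 0, 0]},
])

```text
clock: 11.58
position: [0.4716, -0.3111, 0.217]
eef_rot: [0.675, 0.736, 0.033, -0.036]
ft_force: [-0.2, 0.7, -5.7]
gripper_width: 0.157
grasp_force: 58.9
```

```bash
python3 -c "
from h import *
chk('t4')"
```

```text
t 11.58 [ 0.4716 -0.3111  0.217 ] F [-0.2  0.7 -5.7] M [-0.33  0.26  0.01] w 13.4 g 58.9
tool tilt 0.0977
blue 807 [ 0.0046 -0.002   0.0118]
bottle 342 y 0.0638 [[0.0425, 0.0306], [0.0852, 0.0612]]
rim 496 tilt rel. tool -0.0166 z0 0.0222
  floor -0.13 -0.04 741 [0.0444 0.0137]
  floor 0.04 0.095 303 [-0.0415  0.0103]
  stripe 622 [-0.0101  0.0118]
```

Emit:
apply_moves([
  {"hand": 0, "xyz": [0, 0, 0], "turn": [0, 0, 0]},
  {"hand": 0, "xyz": [0, 0, 0], "turn": [0, 0, 0]},
  {"hand": 0, "xyz": [1.4, 0, 0], "turn": [0, -0.8, 0]},
  {"hand": 0, "xyz": [5, 0, 0], "turn": [0, -2.8, 0]},
])

```text
clock: 11.97
position: [0.471, -0.3073, 0.2172]
eef_rot: [0.676, 0.736, 0.016, -0.018]
ft_force: [-0.2, -0.2, -4.6]
gripper_width: 0.155
grasp_force: 58.9
```

```bash
python3 -c "
from h import *
chk('t5')"
```

```text
t 11.97 [ 0.471  -0.3073  0.2172] F [-0.2 -0.2 -4.6] M [-0.09  0.27  0.02] w 13.3 g 58.9
tool tilt 0.0474
blue 302 [ 0.0223 -0.0208  0.0122]
bottle 346 y 0.0246 [[0.0037, 0.0267], [0.0455, 0.0627]]
rim 506 tilt rel. tool -0.017 z0 0.0222
  floor -0.13 -0.04 767 [0.0402 0.0134]
  floor 0.04 0.095 755 [-0.0797  0.0134]
  stripe 139 [-0.0121  0.012 ]
```

Emit:
apply_moves([
  {"hand": 0, "xyz": [4, 0, 0], "turn": [0, -2.3, 0]},
  {"hand": 0, "xyz": [4, 0, 0], "turn": [0, -2.3, 0]},
  {"hand": 0, "xyz": [4, 0, 0], "turn": [0, -2.3, 0]},
])

```text
clock: 12.27
position: [0.4707, -0.3016, 0.2176]
eef_rot: [0.676, 0.737, 0.003, -0.004]
ft_force: [0.1, -0.5, -4.5]
gripper_width: 0.157
grasp_force: 58.9
```

```bash
python3 -c "
from h import *
chk('t6')"
```

```text
t 12.27 [ 0.4707 -0.3016  0.2176] F [ 0.1 -0.5 -4.5] M [-0.01  0.25  0.03] w 13.4 g 58.9
tool tilt 0.0102
blue 402 [0.0169 0.0169 0.0116]
bottle 338 y -0.0032 [[-0.0233, 0.0336], [0.017, 0.0642]]
rim 508 tilt rel. tool -0.0106 z0 0.0222
  floor -0.13 -0.04 728 [0.0517 0.0138]
  floor 0.04 0.095 763 [-0.0732  0.0136]
  stripe 251 [0.0106 0.0112]
```

Emit:
apply_moves([
  {"hand": 0, "xyz": [3, 0, 0], "turn": [0, -1.8, 0]},
  {"hand": 0, "xyz": [3, 0, 0], "turn": [0, -1.8, 0]},
  {"hand": 0, "xyz": [1, 0, 0], "turn": [0, -0.6, 0]},
])

```text
clock: 12.57
position: [0.4705, -0.3, 0.2174]
eef_rot: [0.675, 0.737, -0.0, -0.0]
ft_force: [0.1, 1.1, -5.8]
gripper_width: 0.154
grasp_force: 58.9
```

```bash
python3 -c "
from h import *
chk('t7')"
```

```text
t 12.57 [ 0.4705 -0.3     0.2174] F [ 0.1  1.1 -5.8] M [-0.01  0.37  0.  ] w 13.2 g 58.9
tool tilt 0.0002
blue 587 [0.0097 0.012  0.0112]
bottle 313 y -0.0146 [[-0.0349, 0.0333], [0.0057, 0.0639]]
rim 515 tilt rel. tool -0.0122 z0 0.022
  floor -0.13 -0.04 662 [0.0465 0.0131]
  floor 0.04 0.095 756 [-0.0788  0.0138]
  stripe 413 [-0.003   0.0113]
```

Emit:
apply_moves([
  {"hand": 0, "xyz": [-0.6, 0, 0], "turn": [0, 0.4, 0]},
  {"hand": 0, "xyz": [-1, 0, 0], "turn": [0, 0.6, 0]},
])

```text
clock: 12.78
position: [0.4708, -0.3029, 0.2176]
eef_rot: [0.676, 0.737, 0.003, -0.003]
ft_force: [-0.9, -0.2, -5.2]
gripper_width: 0.159
grasp_force: 58.9
```

```bash
python3 -c "
from h import *
chk('t8')"
```

```text
t 12.78 [ 0.4708 -0.3029  0.2176] F [-0.9 -0.2 -5.2] M [-0.07  0.32 -0.  ] w 13.6 g 58.9
tool tilt 0.0091
blue 574 [0.0098 0.011  0.0116]
bottle 317 y -0.014 [[-0.0333, 0.0147], [0.0053, 0.0644]]
rim 514 tilt rel. tool -0.011 z0 0.0221
  floor -0.13 -0.04 628 [0.0479 0.0137]
  floor 0.04 0.095 757 [-0.0695  0.0134]
  stripe 416 [0.0053 0.0114]
```

Emit:
apply_moves([
  {"hand": 0, "xyz": [0, 0, 0], "turn": [0, 0.1, 0]},
  {"hand": 0, "xyz": [0, 0, 0], "turn": [0, 0.1, 0]},
  {"hand": 0, "xyz": [0, 0, 0], "turn": [0, 0.1, 0]},
  {"hand": 0, "xyz": [0, 0, 0], "turn": [0, 0.1, 0]},
  {"hand": 0, "xyz": [0, 0, 0], "turn": [0, 0.1, 0]},
])

```text
clock: 13.25
position: [0.4708, -0.3023, 0.2176]
eef_rot: [0.676, 0.737, 0.004, -0.004]
ft_force: [0.0, 0.5, -5.1]
gripper_width: 0.156
grasp_force: 58.9
```

```bash
python3 -c "
from h import *
chk('t9');a=look('t9s','side');Y=tray(*a);lines(Y,a[0],a[1])
# roll about tray y and height: stripe points
im=cv2.imread('pics/t9.png')"
```

```text
t 13.25 [ 0.4708 -0.3023  0.2176] F [ 0.   0.5 -5.1] M [-0.04  0.24 -0.01] w 13.4 g 58.9
tool tilt 0.0105
blue 571 [0.0101 0.011  0.0115]
bottle 318 y -0.0144 [[-0.0336, 0.0132], [0.0048, 0.064]]
rim 509 tilt rel. tool -0.0117 z0 0.0223
  floor -0.13 -0.04 623 [0.0484 0.0136]
  floor 0.04 0.095 757 [-0.0691  0.0132]
  stripe 420 [-0.0032  0.0116]
blue 270 [0.0085 0.0068 0.0132]
bottle 199 y -0.0083 [[-0.0261, 0.0269], [0.0095, 0.0648]]
rim 223 tilt rel. tool -0.0097 z0 0.0224
  floor -0.13 -0.04 123 [0.0679 0.0171]
  floor 0.04 0.095 333 [-0.0696  0.0146]
  stripe 209 [-0.002   0.0133]
```

View pics/t9.png

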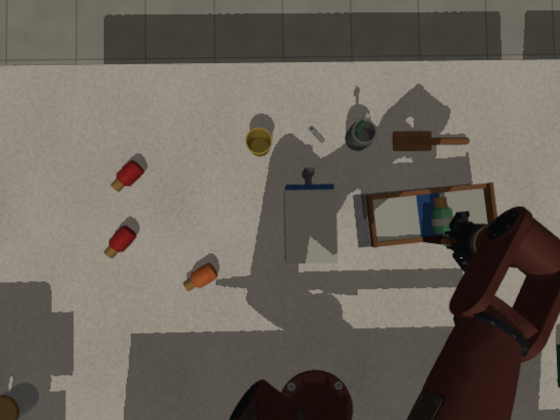

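The picture shows the tray over the mat, the bottle at (441,215) standing still on the blue stripe (about −13 mm from its centre), and nothing else moved. I'll now hold it level.

Emit:
apply_moves([
  {"hand": 0, "xyz": [0, 0, 0], "turn": [0, 0, 0]},
  {"hand": 0, "xyz": [0, 0, 0], "turn": [0, 0, 0]},
  {"hand": 0, "xyz": [0, 0, 0], "turn": [0, 0, 0]},
  {"hand": 0, "xyz": [0, 0, 0], "turn": [0, 0, 0]},
  {"hand": 0, "xyz": [0, 0, 0], "turn": [0, 0, 0]},
])

```text
clock: 13.77
position: [0.4708, -0.3024, 0.2176]
eef_rot: [0.676, 0.737, 0.004, -0.004]
ft_force: [-0.9, -0.9, -6.0]
gripper_width: 0.152
grasp_force: 58.9
```

Emit:
apply_moves([
  {"hand": 0, "xyz": [0, 0, 0], "turn": [0, 0, 0]},
  {"hand": 0, "xyz": [0, 0, 0], "turn": [0, 0, 0]},
  {"hand": 0, "xyz": [0, 0, 0], "turn": [0, 0, 0]},
  {"hand": 0, "xyz": [0, 0, 0], "turn": [0, 0, 0]},
  {"hand": 0, "xyz": [0, 0, 0], "turn": [0, 0, 0]},
])

```text
clock: 14.18
position: [0.4708, -0.3024, 0.2176]
eef_rot: [0.676, 0.737, 0.004, -0.004]
ft_force: [-0.0, 0.0, -5.7]
gripper_width: 0.156
grasp_force: 58.9
```

Emit:
apply_moves([
  {"hand": 0, "xyz": [0, 0, 0], "turn": [0, 0, 0]},
  {"hand": 0, "xyz": [0, 0, 0], "turn": [0, 0, 0]},
  {"hand": 0, "xyz": [0, 0, 0], "turn": [0, 0, 0]},
  {"hand": 0, "xyz": [0, 0, 0], "turn": [0, 0, 0]},
  {"hand": 0, "xyz": [0, 0, 0], "turn": [0, 0, 0]},
])

```text
clock: 14.6
position: [0.4708, -0.3024, 0.2176]
eef_rot: [0.676, 0.737, 0.004, -0.004]
ft_force: [-0.8, 0.3, -5.6]
gripper_width: 0.155
grasp_force: 58.9
```

Emit:
apply_moves([
  {"hand": 0, "xyz": [0, 0, 0], "turn": [0, 0, 0]},
  {"hand": 0, "xyz": [0, 0, 0], "turn": [0, 0, 0]},
  {"hand": 0, "xyz": [0, 0, 0], "turn": [0, 0, 0]},
  {"hand": 0, "xyz": [0, 0, 0], "turn": [0, 0, 0]},
  {"hand": 0, "xyz": [0, 0, 0], "turn": [0, 0, 0]},
])

```text
clock: 15.02
position: [0.4708, -0.3023, 0.2176]
eef_rot: [0.676, 0.737, 0.004, -0.004]
ft_force: [0.1, -0.0, -5.9]
gripper_width: 0.156
grasp_force: 58.9
```

```bash
python3 -c "
from h import *
chk('u1')"
```

```text
t 15.02 [ 0.4708 -0.3023  0.2176] F [ 0.1 -0.  -5.9] M [-0.01  0.29  0.04] w 13.3 g 58.9
tool tilt 0.0105
blue 570 [0.0103 0.0113 0.0117]
bottle 320 y -0.014 [[-0.0332, 0.0151], [0.0051, 0.0639]]
rim 507 tilt rel. tool -0.0112 z0 0.0221
  floor -0.13 -0.04 624 [0.0488 0.0138]
  floor 0.04 0.095 760 [-0.0716  0.0134]
  stripe 414 [0.002  0.0117]
```

```bash
python3 -c "
from h import *
for i in range(100): imaging.get_image('top')
chk('u2')"
```

```text
t 20.07 [ 0.4708 -0.3023  0.2176] F [ 0.3  0.5 -5.4] M [-0.06  0.28  0.05] w 13.2 g 58.9
tool tilt 0.0105
blue 565 [0.0103 0.011  0.0115]
bottle 319 y -0.0141 [[-0.0336, 0.0152], [0.0053, 0.0637]]
rim 510 tilt rel. tool -0.0114 z0 0.0223
  floor -0.13 -0.04 628 [0.0456 0.0134]
  floor 0.04 0.095 757 [-0.0741  0.0136]
  stripe 410 [-0.0256  0.0118]
```

```bash
python3 -c "
from bench import manip
print(manip.finish_job())"
```

```text
the job is handed in; nothing more can be done
None
```

The job is handed in at about 20 s: the tray is held practically level about 10 cm above the mat, with the bottle at rest on the blue stripe (14 mm past its centre) for over 6 s before hand-in; the tray slipped slightly in the grip, which I corrected for, and the bottle never reached the far end.

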